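# Load a slide carrier and hold the imaging shutter open at its mark

### The arm

A 6-joint arm with a two-finger parallel gripper is mounted at the origin on the work surface. World frame = base frame: x ahead of the robot, y to its left, z up, the work surface at z = 0. Lengths are in mm, angles in degrees, forces in N, time in s.
With the tool pointing down it reaches from about 300 to 850 mm from the base axis. Payload 4.2 kg.
Tool frame: the origin (TCP) lies midway between the tips of the shut fingers; the grasp point (between the pads) lies pinch_z behind it (pinch_z is the distance from the TCP to the grasp point, in mm); z points along the fingers, y is the line along which they close (so a half turn about z gives the same grasp; the last joint's range is limited). The gripper opens to 91 mm and grips with 3 to 60 N. Pads are 32 mm wide; open, the fingers measure 118 mm over their backs; the gripper's body (76 mm by 178 mm) begins 60 mm behind the grasp point.
Start: joints at [-70.245, 18.312, 89.639, -0, 72.044, -1.146], TCP at [205.143, -537.178, 213.976] pointing down, gripper open.
Joint ranges: [-177.97, 177.97], [-48.28, 115.42], [12.27, 149.76], [-77.06, 257.06], [2.81, 150.46], [-146.56, 146.56]. Speed limits (degrees/s): [147.25, 147.25, 180, 180, 180, 180].

### API

Orientations are given as [roll, pitch, yaw] about the fixed x, y, z axes, in that order (R = Rz(yaw) Ry(pitch) Rx(roll)).
In Python, from workcell import state, grab_frame, job_done, masks_of, landmark_of, pinch_z gives the robot as it stands. The module is installed in compiled form; this text tells all that it offers.
- The arm moves only by the tool move_arm, never from a script. Its argument "plan" is a list of rows, each an object of numbers: "x", "y", "z": the shift along the tool's x, y, z in mm; "rx", "ry", "rz": the turn, a rotation vector about the tool's x, y, z in rad. A call has 1 to 10 rows; each row shifts and turns the commanded pose from where the row before left it, along the tool's axes as they then stand; what a row does not reach is not made up. A row lasts 1/10 s, in which the tool goes at most 50 mm and 8.59 degrees, less where a joint would pass 70% of its speed; a pose out of reach is approached as far as the arm can. A call is refused whole if a number of a shift passes 50 or a number of a turn 0.15, either way. A call with a gripper value outside its range is refused whole. "grip" is the opening, from 0 (shut) to 1 (fully open), set as the call begins (left out, the last holds). The fingers move at their own pace and stop on an object; "squeeze" is the grip in N (left out, the last holds). Time passes only in rows, so rows that do not move let the fingers close. It gives the time, the measured TCP pose, the force, the opening and the grip force at its end, in the units of the state.
- state(): the state, without advancing time (a new reading comes with each control period).
- grab_frame(name): name is "side" or "top"; returns a dict with "img" (420x560x3 uint8, red, green, blue), "z_map" (420x560 float32, mm along the optical axis (not along the pixel's ray), 0 where there is no reading), "fx", "fy", "cx", "cy" (pixels), "rvec" (rotation vector, rad) and "tvec" (3), from world to camera coordinates, as OpenCV has them. Camera axes: x right, y down, z forward; pixel columns grow to the right and rows downward; lengths in mm; the calibration is good to about 2 mm. A picture is of the moment at which its call begins.
- job_done(): hands the job in; it is judged then, once.
Trained networks look in the newest picture that a camera, given by its name, has taken for a name from the list of things; names that differ only in an ending like _2 or _b are one class to them, and where a whole thing is asked for, a point or a joint stands for the part that bears it (a point fixed in the world has none). Each returns a list of dicts, best first, with "p" (0 to 1); they miss things now and then, are a little off and sometimes report something else, mostly with a low value. They report only what shows in the picture. A call takes as long as a camera call. They do not tell look-alikes from the thing itself.
- masks_of(camera, label): "pixels" (420x560 bool, what is visible of it) and "box" ([centre column, centre row, width, height] in pixels, round what is visible of it).
- landmark_of(camera, label): "point" ([column, row] in pixels: a listed point, or the origin of a listed thing).
The state is a dict: "time_s": time; "qpos": joint angles; "qvel": joint speeds; "effort": joint torques, N m; "ee_pos": TCP position; "ee_rot": TCP orientation; "force": force on the tool from outside, world axes, zero at the start; "torque": the same for the moment, N m; "gripper_width": finger opening in mm; "gripper_force": force on a finger pad.
Only numpy, scipy, OpenCV 4.12 (cv2) and the standard library are available. Lean on these libraries where they do the work, as an engineer would, in place of code of your own. Each camera call takes 0.05 s, during which the arm holds its last target. There are 200 camera calls.

### The job

Set the slide carrier down on the wide end of the imaging unit's loading rail and slide it in under the optical head, glass end first, until it clicks fully home against the stop. Then pull the spring-return shutter handle out until its pointer lines up with the index mark beside the track, and keep it there for the exposure: finish still holding the handle at the mark, do not let go. Leave the other things on the bench as they are.

Things in the scene. Friction and masses are not known exactly. Their poses are not given: they have to be found in the camera images.
- imager: White slide imaging unit fixed on the bench: deck 40 mm high, local x -130 to +150 mm, y +-125 mm. Origin at bench level; x runs along the rail and shutter track towards the optical head, y left, z up. On the deck: an aluminium loading rail along y = +50 mm (channel, deck top is its floor, walls 9.5 mm high), right of it the shutter track along y = -70 mm.
- head (a point): Top centre of the optical head (local x 103, y 50, z 113 mm): a white box over the far end of the rail, x 61 to 145, y -10 to 110 mm; the carrier's nose passes under it. A black camera of radius 26 mm stands on it to z = 183 mm. Axes as the imager.
- rail_entry (a point): Rail floor in the open lead-in (imager x -45, y 50, z 40 mm): where the carrier's origin goes when set down. From imager x = -115 to 0 mm the channel is 60 mm wide and open above; from 0 to 20 mm it narrows to 47.5 mm. Axes as the imager.
- rail_home (a point): Rail floor 80 mm further along +x: where the carrier's origin is when home, nose on the stop at imager x = 90. From x = 20 to 90 the channel is 47.5 mm wide, with lips over its edges (9.5 to 12.5 mm above the deck, mouth to 16 mm; slot 34 mm). Spring rollers in the walls at x = 45 roll on its sides and drop into its notches at home; sliding it in takes up to about 10 N. Axes as the imager.
- carrier: Loose aluminium slide carrier, about 0.14 kg: plate 110 mm long (x) x 44 wide (y) x 8 thick, a glass slide on its front part, bevelled front corners, a small notch in each long side, an upright grip fin at its rear. Origin: centre of the plate's underside; x points to the nose (glass end, goes in first), z up. Lies flat on the bench at the start.
- carrier_fin (a point): Grip point on the carrier's fin, 40 mm behind the carrier's origin and 38 mm above its underside. The fin is 24 mm long (x) and 12 mm thick (y) and stands from 8 to 54 mm above the underside. Axes as the carrier.
- shutter: Shutter slide right of the rail (imager y = -70 mm): dark carriage 34 x 30 mm with an upright black handle. It slides along the imager's -x (towards the rail's open end) by up to 68 mm; a spring pulls it back: about 4 N when shut, growing by 1.2 N per 10 mm. Shut, it sits at imager x = 40 mm. Origin: centre of its underside, on the deck; axes as the imager.
- shutter_grip (a point): Grip point in the shutter handle, 40 mm above the deck. The handle is 14 mm thick (x), 30 mm wide (y) and stands from 11 to 57 mm above the deck. Axes as the imager.
- pointer (a point): Tip of the thin dark steel pointer, 3 mm wide, on the shutter carriage (32 mm right of the handle's centre, 11.5 mm above the deck); it moves with the shutter, always at the same local x as the handle's centre. Axes as the imager.
- mark (a point): Tip of the index mark: the corner of a small dark steel block (18 mm wide, 12 mm high, pointed like an arrowhead towards the pointer, tip 8 mm above the deck) on the deck's right edge. Fixed, 30 to 55 mm out from where the pointer rests when shut. The pointer is on the mark when both are at the same local x of the imager. Axes as the imager.
- jar: Closed glass jar, diameter 58 mm, 75 mm tall, a bystander. Origin: centre of its underside.
- oil: Small amber bottle, diameter 28 mm, 62 mm tall, a bystander. Origin: centre of its underside.
- tissue_box: Cardboard box 75 x 115 x 40 mm, a bystander. Origin: centre of its underside.
- mouse: Black computer mouse 105 x 62 x 30 mm, a bystander. Origin: centre of its underside.
- pen: Black pen 125 mm long lying on the bench, a bystander. Origin: middle of its lower side.
Things that resemble listed ones, but are neither listed nor needed, are in the scene too. Leave any pink or red look-alike of the carrier alone.

How it is judged (in metres and radians):
On the way:
1. the carrier is fully home on the rail, held by the detent, the shutter still shut (x of carrier in the frame of rail_home between -0.003 and 0.003 m and y of carrier in the frame of rail_home between -0.003 and 0.003 m and z of carrier in the frame of rail_home below 0.003 m and x of pointer in the frame of mark above 0.02 m), for 0.2 s.
At the end, for the whole second after the job is handed in: The carrier rests fully home on the rail (origin within 3 mm of rail_home, flat, not touched), and through the last second the fingers hold the shutter (contact above 2 N, nothing else holding it) still, with its pointer within 4 mm of the index mark along the track (x of carrier in the frame of rail_home between -0.003 and 0.003 m and y of carrier in the frame of rail_home between -0.003 and 0.003 m and z of carrier in the frame of rail_home below 0.003 m and angle between carrier's own z axis and vertical below 0.06 rad and angle between the x axis of carrier and the x axis of imager, either way round below 0.08 rad and x of pointer in the frame of mark between -0.004 and 0.004 m and linear speed of shutter below 0.01 m/s and contact force between the fingers and shutter above 2 N and contact force between the fingers and carrier below 0.5 N and contact force between each of carrier, jar, oil and shutter below 0.5 N); the arm keeps its last pose, push and grip.
It fails at once if the jar is knocked or moved more than 30 mm (distance of jar from where it was at the start of the episode above 0.03 m or angle between jar's own z axis and vertical above 0.6 rad).
It fails at once if the small bottle is knocked over or moved more than 30 mm (distance of oil from where it was at the start of the episode above 0.03 m or angle between oil's own z axis and vertical above 0.6 rad).
It fails at once if the cardboard box, mouse or pen is moved more than 50 mm (distance of any of tissue_box, mouse, pen from where it was at the start of the episode above 0.05 m).
It also fails if it takes over 53 s, if anything falls off the work surface, if the arm or the gripper's body presses on something with over 40 N, if the wrist force passes 120 N, or if a joint passes its speed limit or range.

## Working session

There is one attempt and no reset: what is moved stays moved. The work goes in short steps, Python scripts to look and compute and a tool call to move; the robot and the scene stay as the last step left them, time stands still between calls to the robot, and variables do not carry over. Pictures are saved under pics/ and viewed, at most 10 in all, crops included, and the job is handed in when it is done.

Besides the shell and the picture viewer there is one more tool, called by a JSON object that holds its "fn" and its "kwargs", one argument or row to a line. move_arm: Moves the arm, as the interface text tells. Its arguments: {"type":"object","properties":{"plan":{"type":"array","items":{"type":"object","properties":{"x":{"type":"number"},"y":{"type":"number"},"z":{"type":"number"},"rx":{"type":"number"},"ry":{"type":"number"},"rz":{"type":"number"}}}},"grip":{"type":"number"},"squeeze":{"type":"number"}},"required":["plan"]}

```bash
mkdir -p pics
cat > h.py <<'E'
import numpy as np, cv2
from workcell import *
def RT(f):
    R=cv2.Rodrigues(np.array(f["rvec"],float))[0]; return R,np.array(f["tvec"],float).ravel()
def w_depth(f,u,v):
    z=f["z_map"][int(round(v)),int(round(u))]; R,t=RT(f)
    return R.T@(np.array([(u-f["cx"])/f["fx"]*z,(v-f["cy"])/f["fy"]*z,z])-t)
def w_plane(f,u,v,h):
    R,t=RT(f); d=R.T@np.array([(u-f["cx"])/f["fx"],(v-f["cy"])/f["fy"],1]); c=-R.T@t
    return c+d*(h-c[2])/d[2]
def proj(f,p):
    R,t=RT(f); c=R@np.array(p)+t; return f["fx"]*c[0]/c[2]+f["cx"],f["fy"]*c[1]/c[2]+f["cy"]
def cloud(f):
    R,t=RT(f); v,u=np.mgrid[:420,:560]; z=f["z_map"]
    P=np.stack([(u-f["cx"])/f["fx"]*z,(v-f["cy"])/f["fy"]*z,z],-1); return (P-t)@R
def save(f,n): cv2.imwrite("pics/"+n,cv2.cvtColor(f["img"],cv2.COLOR_RGB2BGR))
E
python3 - <<'E'
from h import *
np.set_printoptions(precision=1,suppress=True)
s=state();print(pinch_z if not callable(pinch_z) else pinch_z(),s["ee_pos"],s["ee_rot"],s["gripper_width"])
for c in("top","side"):
    f=grab_frame(c);save(f,c+"0.png");R,t=RT(f);print(c,"cam at",-R.T@t)
    for l in["carrier","carrier_fin","imager","head","rail_entry","rail_home","shutter","shutter_grip","pointer","mark","jar","oil","tissue_box","mouse","pen"]:
        print(l,[(np.round(d["point"]),round(d["p"],2),w_depth(f,*d["point"])) for d in landmark_of(c,l)[:3]])
E
```

```text
18.8 [ 205.  -536.7  213.1] [-179.9    0.    20.9] 91.384313039052
top cam at [ 176.7  -11.6 1698.9]
carrier [(array([222., 190.]), 0.97, array([623.2, 202.4,   6.8])), (array([172., 164.]), 0.76, array([721.9, 368.8,   6.2])), (array([231., 276.]), 0.63, array([339.1, 175.8,   6.7]))]
carrier_fin [(array([245., 275.]), 0.92, array([337.6, 126.6,  52.4])), (array([184., 166.]), 0.68, array([697.2, 319.1,  50. ])), (array([217., 198.]), 0.57, array([587.3, 215.6,  46.8]))]
imager [(array([328., 194.]), 0.63, array([ 590.9, -143.7,   37.8])), (array([216., 200.]), 0.21, array([579.1, 215.1,  57.4]))]
head [(array([323., 153.]), 0.89, array([ 693. , -125.6,  152. ])), (array([363., 178.]), 0.66, array([ 639.2, -260.3,   45.4]))]
rail_entry [(array([311., 199.]), 0.7, array([576.8, -88.1,  36.4]))]
rail_home []
shutter [(array([354., 179.]), 0.53, array([ 626.8, -226.3,   77.8]))]
shutter_grip [(array([356., 178.]), 0.61, array([ 624.5, -229.1,   98.3]))]
pointer [(array([366., 180.]), 0.45, array([ 635.1, -270.8,   35.8]))]
mark [(array([362., 199.]), 0.42, array([ 570.3, -252.9,   41.7
[... 1430 characters left out ...]
))]
jar [(array([234., 278.]), 0.94, array([475.9, 201. ,  15.9])), (array([201., 264.]), 0.61, array([581.4, 225.5,  34.8]))]
oil [(array([287., 267.]), 0.57, array([393.2,  72.6,  14.7]))]
tissue_box [(array([138., 315.]), 0.86, array([538.5, 466.3,  40.5])), (array([282., 197.]), 0.73, array([ 629.4, -216.8,   53.6]))]
mouse [(array([375., 201.]), 0.8, array([ 395.3, -479.6,    0.8])), (array([281., 192.]), 0.58, array([ 631.4, -214.7,   74.4])), (array([290., 188.]), 0.57, array([ 717.4, -382.2,    1.8]))]
pen [(array([229., 357.]), 0.87, array([299.9, 408.3,   5.1])), (array([195., 264.]), 0.62, array([623.5, 212.2,   7.6])), (array([289., 193.]), 0.53, array([ 624.9, -252. ,   56. ]))]
```

View pics/top0.png

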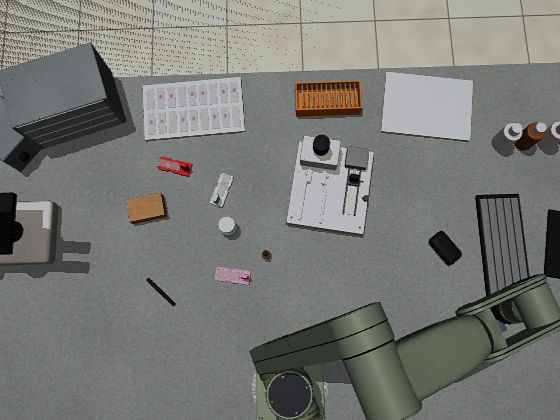

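View pics/side0.png

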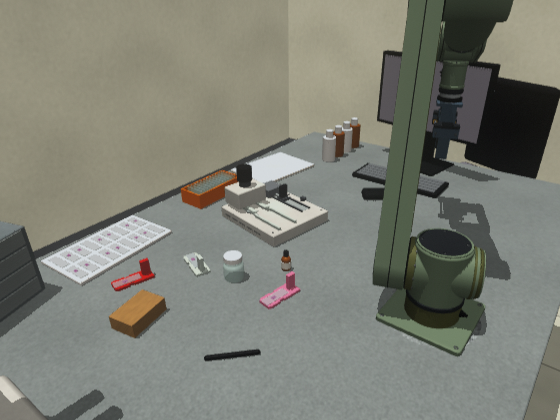

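The carrier-like things in the top image are grey at (222,190), red at (175,167) and pink at (232,276). The grey one is bare aluminium with a glass end, so it fits the description. I'll confirm it in a crop and measure the poses.

Run:
```python
from h import *
np.set_printoptions(precision=1,suppress=True)
f=grab_frame("top"); P=cloud(f); save(f,"t1.png")
im=cv2.cvtColor(f["img"],cv2.COLOR_RGB2BGR)
a=cv2.resize(im[165:215,195:250],None,fx=7,fy=7,interpolation=cv2.INTER_CUBIC)
b=cv2.resize(im[130:240,280:385],None,fx=4,fy=4,interpolation=cv2.INTER_CUBIC)
H=max(a.shape[0],b.shape[0]);o=np.zeros((H,a.shape[1]+b.shape[1],3),np.uint8);o[:a.shape[0],:a.shape[1]]=a;o[:b.shape[0],a.shape[1]:]=b
cv2.imwrite("pics/crop1.png",o);print(o.shape)
for c in ("top","side"):
    if c=="side": f=grab_frame("side"); P=cloud(f)
    print(c)
    for m in masks_of(c,"imager")[:1]:
        Q=P[m["pixels"]]; print("p",m["p"],m["box"])
        D=Q[abs(Q[:,2]-40)<5]; print("deck z",np.median(D[:,2]),"rect",cv2.minAreaRect(D[:,:2].astype(np.float32)))
    for m in masks_of(c,"carrier")[:3]:
        Q=P[m["pixels"]]; B=Q[(abs(Q[:,2]-8)<7)]; F=Q[Q[:,2]>25]
        print("carrier",m["p"],m["box"],"rect",cv2.minAreaRect(B[:,:2].astype(np.float32)),"fin",F.mean(0) if len(F) else None,len(F))
    for l in("head","shutter","pointer","mark"):
        for m in masks_of(c,l)[:1]:print(l,m["p"],m["box"],m["pixels"].sum(),P[m["pixels"]].min(0),P[m["pixels"]].max(0))
    # tall things near shutter
    if c=="top":
        print(P[145:175:4,340:376:4,2])
```

```text
(440, 805, 3)
top
p 0.58 [328.2, 185.4, 84.8, 97.3]
deck z 39.62988516927365 rect ((615.6470947265625, -152.0205841064453), (248.3885498046875, 280.5783386230469), 79.11054992675781)
carrier 0.72 [177.1, 167.6, 40.1, 18.2] rect ((713.15771484375, 362.0682373046875), (112.71324157714844, 46.3718376159668), 74.86993408203125) fin [677.4 308.3 119.6] 45
carrier 0.65 [221.8, 190.0, 23.6, 34.2] rect ((626.6295166015625, 205.0534210205078), (47.00893020629883, 109.98954010009766), 68.23155212402344) fin [561.  203.5 154.4] 46
carrier 0.59 [233.9, 277.2, 35.6, 17.1] rect ((342.1047058105469, 170.40870666503906), (112.68698120117188, 45.56147003173828), 80.8740463256836) fin [330.6 128.1  95.9] 37
head 0.68 [331.7, 184.8, 88.6, 97.3] 6737 [ 176.7 -298.8   -5.3] [ 774.9   -4.8 1698.9]
shutter 0.64 [356.5, 179.7, 11.7, 17.6] 117 [ 613.7 -246.4   36.7] [ 659.4 -211.1  103.7]
pointer 0.64 [221.6, 192.5, 21.1, 30.8] 394 [176.7 -11.6  -4.2] [ 679.7  240.  1698.9]
[[ 106.8   -5.5   -0.4   -2.3   -2.2   -4.2    7.8   -0.7    1.3]
 [  35.5   33.    64.2   74.6   61.7   67.4   68.4   69.4   -8.8]
 [  
[... 652 characters left out ...]
 (49.516197204589844, 114.36929321289062), 69.3937759399414) fin [585.6 223.6  43.5] 68
carrier 0.89 [279.9, 290.4, 35.1, 37.9] rect ((344.78851318359375, 167.62387084960938), (127.36370086669922, 57.77777862548828), 84.8042984008789) fin [308.4 171.   74.2] 109
carrier 0.82 [133.0, 273.6, 41.8, 32.8] rect ((718.8424682617188, 361.7318420410156), (110.48100280761719, 58.88111877441406), 73.72468566894531) fin [699.5 327.7  41.7] 87
head 0.56 [277.1, 202.8, 104.0, 79.9] 4739 [-222.8 -407.    -0.8] [883.1 885.  742.3]
shutter 0.7 [283.6, 191.8, 12.1, 16.8] 122 [ 614.  -259.8   40.9] [ 668.2 -206.6   99. ]
pointer 0.49 [281.6, 193.4, 10.3, 23.4] 155 [ 614.  -401.4    2.8] [ 767.1 -206.6   99.9]
```

View pics/crop1.png

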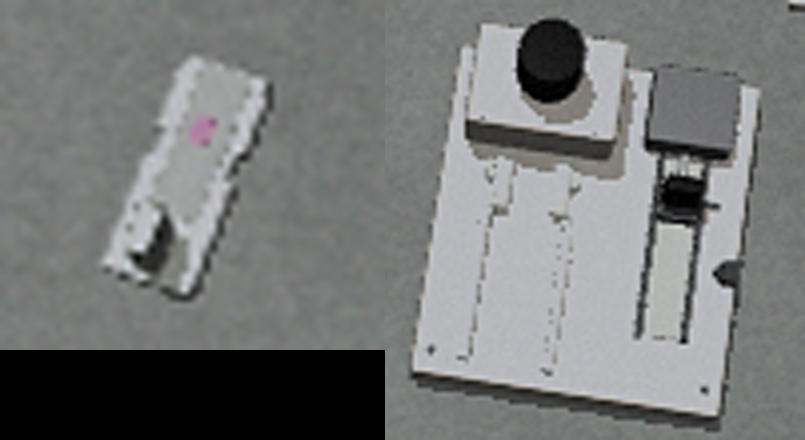

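The crop confirms it: the grey carrier has its glass (pink specimen) towards the top and its fin at lower left, about (217,198). In the imager crop the shutter is shut, its pointer points right, and the dark arrowhead mark sits at the deck's right edge. Next I turn to yaw -21.5 and go to the fin.

{"fn": "move_arm", "kwargs": {
  "plan": [
    {"rz":0.148},
    {"rz":0.148},
    {"rz":0.148},
    {"rz":0.148},
    {"rz":0.148},
    {"x":4,"y":-45},
    {"x":4,"y":-45},
    {"x":4,"y":-45},
    {"x":4,"y":-45},
    {"x":4,"y":-45}
  ],
  "grip": 0.6
}}

```text
schema error: expected keys x, y, z, rx, ry, rz
```

{"fn": "move_arm", "kwargs": {
  "plan": [
    {"x":5,"y":-45},
    {"x":5,"y":-45},
    {"x":5,"y":-45},
    {"x":5,"y":-45},
    {"x":5,"y":-45},
    {"x":5,"y":-45},
    {"x":5,"y":-45},
    {"x":5,"y":-45},
    {"x":5,"y":-45},
    {"x":5,"y":-45}
  ]
}}

```text
schema error: expected keys x, y, z, rx, ry, rz
```

{"fn": "move_arm", "kwargs": {
  "plan": [
    {"x":0,"y":0,"z":0,"rx":0,"ry":0,"rz":0.148},
    {"x":0,"y":0,"z":0,"rx":0,"ry":0,"rz":0.148},
    {"x":0,"y":0,"z":0,"rx":0,"ry":0,"rz":0.148},
    {"x":0,"y":0,"z":0,"rx":0,"ry":0,"rz":0.148},
    {"x":0,"y":0,"z":0,"rx":0,"ry":0,"rz":0.148},
    {"x":4,"y":-45,"z":0,"rx":0,"ry":0,"rz":0},
    {"x":4,"y":-45,"z":0,"rx":0,"ry":0,"rz":0},
    {"x":4,"y":-45,"z":0,"rx":0,"ry":0,"rz":0},
    {"x":4,"y":-45,"z":0,"rx":0,"ry":0,"rz":0},
    {"x":4,"y":-45,"z":0,"rx":0,"ry":0,"rz":0}
  ],
  "grip": 0.6
}}

```text
time_s: 3.3
ee_pos: [306.7, -333.6, 214.1]
ee_rot: [180.0, -0.0, -21.5]
force: [0.1, -0.7, 0.4]
gripper_width: 54.9
gripper_force: 0.0
```

{"fn": "move_arm", "kwargs": {
  "plan": [
    {"x":5,"y":-45,"z":0,"rx":0,"ry":0,"rz":0},
    {"x":5,"y":-45,"z":0,"rx":0,"ry":0,"rz":0},
    {"x":5,"y":-45,"z":0,"rx":0,"ry":0,"rz":0},
    {"x":5,"y":-45,"z":0,"rx":0,"ry":0,"rz":0},
    {"x":5,"y":-45,"z":0,"rx":0,"ry":0,"rz":0},
    {"x":5,"y":-45,"z":0,"rx":0,"ry":0,"rz":0},
    {"x":5,"y":-45,"z":0,"rx":0,"ry":0,"rz":0},
    {"x":5,"y":-45,"z":0,"rx":0,"ry":0,"rz":0},
    {"x":5,"y":-45,"z":0,"rx":0,"ry":0,"rz":0},
    {"x":5,"y":-45,"z":0,"rx":0,"ry":0,"rz":0}
  ]
}}

```text
time_s: 4.3
ee_pos: [518.3, 67.1, 214.1]
ee_rot: [-180.0, -0.0, -21.5]
force: [0.4, -1.0, -0.2]
gripper_width: 54.9
gripper_force: 0.0
```

{"fn": "move_arm", "kwargs": {
  "plan": [
    {"x":2,"y":-33.5,"z":0,"rx":0,"ry":0,"rz":0},
    {"x":2,"y":-33.5,"z":0,"rx":0,"ry":0,"rz":0},
    {"x":2,"y":-33.5,"z":0,"rx":0,"ry":0,"rz":0},
    {"x":2,"y":-33.5,"z":0,"rx":0,"ry":0,"rz":0},
    {"x":2,"y":-33.5,"z":0,"rx":0,"ry":0,"rz":0},
    {"x":0,"y":0,"z":30,"rx":0,"ry":0,"rz":0},
    {"x":0,"y":0,"z":30,"rx":0,"ry":0,"rz":0},
    {"x":0,"y":0,"z":30,"rx":0,"ry":0,"rz":0},
    {"x":0,"y":0,"z":25,"rx":0,"ry":0,"rz":0},
    {"x":0,"y":0,"z":20,"rx":0,"ry":0,"rz":0}
  ]
}}

```text
time_s: 5.3
ee_pos: [587.7, 217.2, 77.1]
ee_rot: [179.9, 0.1, -21.5]
force: [0.6, 1.2, 0.2]
gripper_width: 54.8
gripper_force: 0.0
```

{"fn": "move_arm", "kwargs": {
  "plan": [
    {"x":0,"y":0,"z":15,"rx":0,"ry":0,"rz":0},
    {"x":0,"y":0,"z":15,"rx":0,"ry":0,"rz":0},
    {"x":0,"y":0,"z":15,"rx":0,"ry":0,"rz":0},
    {"x":0,"y":0,"z":12,"rx":0,"ry":0,"rz":0},
    {"x":0,"y":0,"z":0,"rx":0,"ry":0,"rz":0}
  ]
}}

```text
time_s: 5.8
ee_pos: [587.1, 217.0, 20.1]
ee_rot: [179.9, 0.2, -21.5]
force: [-0.7, 0.2, -0.4]
gripper_width: 55.0
gripper_force: 0.0
```

{"fn": "move_arm", "kwargs": {
  "plan": [
    {"x":0,"y":0,"z":0,"rx":0,"ry":0,"rz":0},
    {"x":0,"y":0,"z":0,"rx":0,"ry":0,"rz":0},
    {"x":0,"y":0,"z":0,"rx":0,"ry":0,"rz":0},
    {"x":0,"y":0,"z":0,"rx":0,"ry":0,"rz":0},
    {"x":0,"y":0,"z":0,"rx":0,"ry":0,"rz":0},
    {"x":0,"y":0,"z":0,"rx":0,"ry":0,"rz":0}
  ],
  "grip": 0,
  "squeeze": 25
}}

```text
time_s: 6.4
ee_pos: [588.6, 217.7, 22.3]
ee_rot: [-180.0, -0.0, -21.5]
force: [0.4, 0.5, 0.3]
gripper_width: 11.5
gripper_force: 25.0
```

Gripped on the fin. Now I lift, turn to the rail's yaw and go over the lead-in.

{"fn": "move_arm", "kwargs": {
  "plan": [
    {"x":0,"y":0,"z":-20,"rx":0,"ry":0,"rz":0},
    {"x":0,"y":0,"z":-30,"rx":0,"ry":0,"rz":0},
    {"x":0,"y":0,"z":-30,"rx":0,"ry":0,"rz":0},
    {"x":0,"y":0,"z":-30,"rx":0,"ry":0,"rz":0},
    {"x":0,"y":0,"z":0,"rx":0,"ry":0,"rz":-0.093},
    {"x":0,"y":0,"z":0,"rx":0,"ry":0,"rz":-0.092},
    {"x":0,"y":40,"z":0,"rx":0,"ry":0,"rz":0},
    {"x":0,"y":40,"z":0,"rx":0,"ry":0,"rz":0},
    {"x":0,"y":40,"z":0,"rx":0,"ry":0,"rz":0},
    {"x":0,"y":40,"z":0,"rx":0,"ry":0,"rz":0}
  ]
}}

```text
time_s: 7.4
ee_pos: [557.1, 58.9, 131.6]
ee_rot: [180.0, 0.0, -10.9]
force: [0.1, -1.0, -2.2]
gripper_width: 12.3
gripper_force: 25.0
```

{"fn": "move_arm", "kwargs": {
  "plan": [
    {"x":0,"y":40,"z":0,"rx":0,"ry":0,"rz":0},
    {"x":0,"y":40,"z":0,"rx":0,"ry":0,"rz":0},
    {"x":0,"y":40,"z":0,"rx":0,"ry":0,"rz":0},
    {"x":1.4,"y":28,"z":0,"rx":0,"ry":0,"rz":0},
    {"x":0,"y":0,"z":0,"rx":0,"ry":0,"rz":0},
    {"x":0,"y":0,"z":0,"rx":0,"ry":0,"rz":0}
  ]
}}

```text
time_s: 8.0
ee_pos: [531.1, -85.6, 131.7]
ee_rot: [-180.0, 0.0, -11.0]
force: [0.8, -0.4, -1.9]
gripper_width: 12.0
gripper_force: 25.0
```

Run:
```python
from h import *
np.set_printoptions(precision=1,suppress=True)
s=state();print(s["ee_pos"],s["ee_rot"],s["gripper_width"])
f=grab_frame("side");g=grab_frame("top")
im=cv2.cvtColor(f["img"],cv2.COLOR_RGB2BGR);b=cv2.resize(im[120:270,190:350],None,fx=4,fy=4,interpolation=cv2.INTER_CUBIC)[:600]
cv2.imwrite("pics/crop2.png",b)
# deck fit in the side view: edges of deck top cloud
P=cloud(f);m=masks_of("side","imager")[0]["pixels"]
yaw=np.radians(-10.9);X=np.array([np.cos(yaw),np.sin(yaw)]);Y=np.array([-X[1],X[0]]);O=np.array([605.8,-150.1])
D=P[m&(abs(P[...,2]-40)<2.5)][:,:2]-O
print("local x",np.percentile(D@X,[0.5,2,98,99.5]),"y",np.percentile(D@Y,[.5,2,98,99.5]))
for c,fr in(("side",f),("top",g)):
  for l,h in(("rail_entry",40),("rail_home",40),("mark",48),("pointer",51.5),("shutter_grip",80),("head",153)):
    for d in landmark_of(c,l)[:2]:
      w=w_plane(fr,*d["point"],h)[:2]-O; print(c,l,round(d["p"],2),np.array(d["point"]),w@X,w@Y)
```

```text
[531.1 -85.6 131.7] [-180.    0.  -11.] 11.99790799371484Traceback (most recent call last):
  File "<stdin>", line 8, in <module>
IndexError: list index out of range
```

View pics/crop2.png

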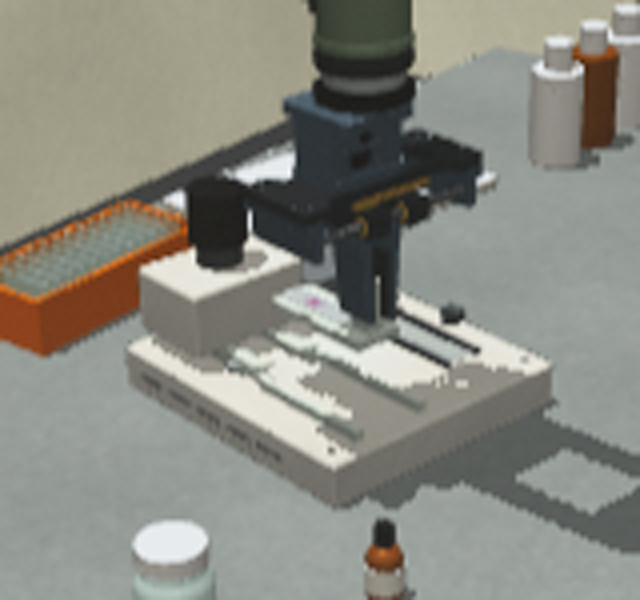

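The crop shows the carrier gripped level, with its nose towards the optical head, above the rail. The deck corners are at crop (338,470), (552,368) and (128,350). I'll check the pose model against these corners.

Run:
```python
from h import *
from scipy.optimize import least_squares
np.set_printoptions(precision=1,suppress=True)
f=grab_frame("side");g=grab_frame("top")
yaw=np.radians(-10.9);X=np.array([np.cos(yaw),np.sin(yaw)]);Y=np.array([-X[1],X[0]]);O=np.array([605.8,-150.1])
L=lambda x,y,z:np.r_[O+x*X+y*Y,z]
for c,px in(((-130,125),(274.5,237.5)),((-130,-125),(328,212)),((150,125),(222,207.5))):
    print("pred",np.array(proj(f,L(*c,40))),"seen",px,"err local",(w_plane(f,*px,40)[:2]-O)@np.c_[X,Y]-c)
# rail wall ends at x=-115,y=50+-30(ish), z 49.5 ; crop1 (405+?)
for px,h in(((190+360/4,120+435/4),49.5),((190+420/4,120+405/4),49.5)): print("rail wall end local",(w_plane(f,*px,h)[:2]-O)@np.c_[X,Y])
for c,fr in(("side",f),("top",g)):
  for m in masks_of(c,"carrier")[:4]:
    Q=cloud(fr)[m["pixels"]]; Q=Q[(Q[:,2]>100)&(Q[:,2]<122)]
    if len(Q)>20:
        r=cv2.minAreaRect(Q[:,:2].astype(np.float32));print(c,m["p"],r,np.median(Q[:,2]),"local",(np.array(r[0])-O)@np.c_[X,Y])
  for l,h in(("rail_entry",40),("mark",48),("pointer",51.5),("shutter_grip",80),("head",153),("carrier_fin",148),("carrier",110)):
    for d in landmark_of(c,l)[:2]:
      w=w_plane(fr,*d["point"],h)[:2]-O; print(c,l,round(d["p"],2),np.array(d["point"]),w@X,w@Y)
```

```text
pred [273.  236.7] seen (274.5, 237.5) err local [-6.8 -0.2]
pred [328.7 210.5] seen (328, 212) err local [-5.8  9.4]
pred [220.9 206. ] seen (222, 207.5) err local [-12.2   3.7]
rail wall end local [-120.9   88. ]
rail wall end local [-118.2   21.1]
side 0.6 ((570.1292114257812, -89.68444061279297), (46.12141799926758, 111.41459655761719), 79.95796966552734) 118.71841996308771 local [-46.5  52.6]
side rail_entry 0.7 [273.5 219.3] -48.143081898955074 52.465694470491606
side mark 0.41 [299.2 198.7] -7.857897063001209 -102.98974193175613
side shutter_grip 0.52 [270.6 216.4] -82.50450842657355 92.93336694400135
side head 0.84 [244.7 184.7] 34.236472202436794 101.08505010886036
side head 0.16 [276.3 222.4] -221.16147510104085 188.07275041924007
side carrier_fin 0.72 [144.7 264.8] -154.94680222689448 543.6537546171204
side carrier_fin 0.6 [282.5 193.8] -91.89472332775033 50.0078142375557
side carrier 0.71 [281.2 295.1] -421.81809697804783 349.21975602092084
side carrier 0.67 [140.7 318.8] -279.0127917935129 620.7043676575727
top rail_entry 0.64 [311.1 199.4] -42.29000895507488 54.85286217865738
top mark 0.65 [311.2 198.1] -39.950042982814544 55.17137848390982
top mark 0.44 [362.3 196.5] -9.205095376635452 -106.06203490578075
top pointer 0.63 [365.7 179.5] 47.593611992024556 -109.32164322722082
top shutter_grip 0.58 [356.9 179.5] 34.69603637615398 -78.94376222568681
top head 0.69 [321.5 148.7] 93.25471855699365 47.02789299297475
top carrier_fin 0.76 [244.2 274.3] -322.0923130347754 214.84423436755034
top carrier_fin 0.59 [181.  167.6] -31.653591387099105 462.62745727849
top carrier 0.73 [233.4 277.1] -332.3228748512817 249.27304549068674
```

{"fn": "move_arm", "kwargs": {
  "plan": [
    {"x":-4,"y":-1,"z":0,"rx":0,"ry":0,"rz":0},
    {"x":0,"y":0,"z":20,"rx":0,"ry":0,"rz":0},
    {"x":0,"y":0,"z":20,"rx":0,"ry":0,"rz":0},
    {"x":0,"y":0,"z":15,"rx":0,"ry":0,"rz":0},
    {"x":0,"y":0,"z":6,"rx":0,"ry":0,"rz":0},
    {"x":0,"y":0,"z":4,"rx":0,"ry":0,"rz":0},
    {"x":0,"y":0,"z":0,"rx":0,"ry":0,"rz":0},
    {"x":0,"y":0,"z":0,"rx":0,"ry":0,"rz":0}
  ]
}}

```text
time_s: 9.85
ee_pos: [528.2, -83.7, 67.6]
ee_rot: [180.0, -0.1, -10.9]
force: [0.2, -0.4, -1.4]
gripper_width: 11.7
gripper_force: 25.0
```

{"fn": "move_arm", "kwargs": {
  "plan": [
    {"x":0,"y":0,"z":1.5,"rx":0,"ry":0,"rz":0},
    {"x":0,"y":0,"z":1.5,"rx":0,"ry":0,"rz":0},
    {"x":0,"y":0,"z":0,"rx":0,"ry":0,"rz":0},
    {"x":0,"y":0,"z":0,"rx":0,"ry":0,"rz":0}
  ]
}}

```text
time_s: 10.25
ee_pos: [527.8, -83.6, 64.0]
ee_rot: [180.0, -0.0, -10.9]
force: [-0.3, 0.3, -1.4]
gripper_width: 11.6
gripper_force: 25.0
```

{"fn": "move_arm", "kwargs": {
  "plan": [
    {"x":0,"y":0,"z":1,"rx":0,"ry":0,"rz":0},
    {"x":0,"y":0,"z":1,"rx":0,"ry":0,"rz":0},
    {"x":0,"y":0,"z":0,"rx":0,"ry":0,"rz":0},
    {"x":0,"y":0,"z":0,"rx":0,"ry":0,"rz":0}
  ]
}}

```text
time_s: 10.65
ee_pos: [527.8, -83.6, 62.2]
ee_rot: [180.0, -0.0, -10.9]
force: [-1.3, -0.4, 3.2]
gripper_width: 12.0
gripper_force: 25.0
```

Touchdown on the rail floor (about 4.5 N). Now I slide in.

{"fn": "move_arm", "kwargs": {
  "plan": [
    {"x":4,"y":0,"z":0,"rx":0,"ry":0,"rz":0},
    {"x":4,"y":0,"z":0,"rx":0,"ry":0,"rz":0},
    {"x":4,"y":0,"z":0,"rx":0,"ry":0,"rz":0},
    {"x":4,"y":0,"z":0,"rx":0,"ry":0,"rz":0},
    {"x":4,"y":0,"z":0,"rx":0,"ry":0,"rz":0}
  ]
}}

```text
time_s: 11.15
ee_pos: [546.9, -87.3, 62.2]
ee_rot: [180.0, 0.1, -10.9]
force: [-4.2, 0.9, 5.2]
gripper_width: 12.0
gripper_force: 25.0
```

{"fn": "move_arm", "kwargs": {
  "plan": [
    {"x":4,"y":0,"z":0,"rx":0,"ry":0,"rz":0},
    {"x":4,"y":0,"z":0,"rx":0,"ry":0,"rz":0},
    {"x":0,"y":0,"z":0,"rx":0,"ry":0,"rz":0}
  ]
}}

```text
time_s: 11.45
ee_pos: [555.7, -89.1, 62.2]
ee_rot: [180.0, -0.0, -10.9]
force: [-1.8, 0.4, 5.0]
gripper_width: 12.0
gripper_force: 25.0
```

{"fn": "move_arm", "kwargs": {
  "plan": [
    {"x":4,"y":0,"z":0,"rx":0,"ry":0,"rz":0},
    {"x":4,"y":0,"z":0,"rx":0,"ry":0,"rz":0},
    {"x":4,"y":0,"z":0,"rx":0,"ry":0,"rz":0},
    {"x":4,"y":0,"z":0,"rx":0,"ry":0,"rz":0},
    {"x":4,"y":0,"z":0,"rx":0,"ry":0,"rz":0}
  ]
}}

```text
time_s: 11.95
ee_pos: [572.2, -92.4, 62.2]
ee_rot: [180.0, 0.3, -10.9]
force: [-9.8, 0.2, 9.8]
gripper_width: 12.1
gripper_force: 25.0
```

{"fn": "move_arm", "kwargs": {
  "plan": [
    {"x":4,"y":0,"z":0,"rx":0,"ry":0,"rz":0},
    {"x":4,"y":0,"z":0,"rx":0,"ry":0,"rz":0},
    {"x":4,"y":0,"z":0,"rx":0,"ry":0,"rz":0},
    {"x":4,"y":0,"z":0,"rx":0,"ry":0,"rz":0},
    {"x":0,"y":0,"z":0,"rx":0,"ry":0,"rz":0}
  ]
}}

```text
time_s: 12.45
ee_pos: [589.7, -95.7, 62.2]
ee_rot: [180.0, 0.1, -10.9]
force: [-4.5, -0.0, 7.3]
gripper_width: 11.8
gripper_force: 25.0
```

{"fn": "move_arm", "kwargs": {
  "plan": [
    {"x":3,"y":0,"z":0,"rx":0,"ry":0,"rz":0},
    {"x":3,"y":0,"z":0,"rx":0,"ry":0,"rz":0},
    {"x":3,"y":0,"z":0,"rx":0,"ry":0,"rz":0},
    {"x":3,"y":0,"z":0,"rx":0,"ry":0,"rz":0},
    {"x":0,"y":0,"z":0,"rx":0,"ry":0,"rz":0}
  ]
}}

```text
time_s: 12.95
ee_pos: [601.4, -98.0, 62.2]
ee_rot: [180.0, 0.1, -10.9]
force: [-3.7, -0.7, 7.4]
gripper_width: 11.5
gripper_force: 25.0
```

{"fn": "move_arm", "kwargs": {
  "plan": [
    {"x":2,"y":0,"z":0,"rx":0,"ry":0,"rz":0},
    {"x":2,"y":0,"z":0,"rx":0,"ry":0,"rz":0},
    {"x":0,"y":0,"z":0,"rx":0,"ry":0,"rz":0}
  ]
}}

```text
time_s: 13.25
ee_pos: [605.6, -98.8, 62.2]
ee_rot: [180.0, 0.1, -10.9]
force: [-3.5, 0.0, 6.4]
gripper_width: 11.9
gripper_force: 25.0
```

{"fn": "move_arm", "kwargs": {
  "plan": [
    {"x":2,"y":0,"z":0,"rx":0,"ry":0,"rz":0},
    {"x":1,"y":0,"z":0,"rx":0,"ry":0,"rz":0},
    {"x":0,"y":0,"z":0,"rx":0,"ry":0,"rz":0}
  ]
}}

```text
time_s: 13.55
ee_pos: [608.9, -99.4, 62.2]
ee_rot: [180.0, 0.0, -10.9]
force: [-2.1, -1.0, 5.5]
gripper_width: 11.7
gripper_force: 25.0
```

{"fn": "move_arm", "kwargs": {
  "plan": [
    {"x":1.5,"y":0,"z":0,"rx":0,"ry":0,"rz":0},
    {"x":1.5,"y":0,"z":0,"rx":0,"ry":0,"rz":0},
    {"x":0,"y":0,"z":0,"rx":0,"ry":0,"rz":0}
  ]
}}

```text
time_s: 13.85
ee_pos: [611.1, -99.9, 62.2]
ee_rot: [180.0, 0.2, -10.9]
force: [-5.8, 0.1, 6.0]
gripper_width: 12.0
gripper_force: 25.0
```

{"fn": "move_arm", "kwargs": {
  "plan": [
    {"x":1.5,"y":0,"z":0,"rx":0,"ry":0,"rz":0},
    {"x":1,"y":0,"z":0,"rx":0,"ry":0,"rz":0},
    {"x":0,"y":0,"z":0,"rx":0,"ry":0,"rz":0}
  ]
}}

```text
time_s: 14.15
ee_pos: [611.0, -99.9, 62.2]
ee_rot: [180.0, 0.5, -10.9]
force: [-11.4, 0.6, 10.9]
gripper_width: 12.1
gripper_force: 25.0
```

{"fn": "move_arm", "kwargs": {
  "plan": [
    {"x":1.5,"y":0,"z":0,"rx":0,"ry":0,"rz":0},
    {"x":1,"y":0,"z":0,"rx":0,"ry":0,"rz":0},
    {"x":0,"y":0,"z":0,"rx":0,"ry":0,"rz":0}
  ]
}}

```text
time_s: 14.45
ee_pos: [611.1, -99.9, 62.2]
ee_rot: [180.0, 0.8, -10.9]
force: [-15.8, 2.1, 14.3]
gripper_width: 11.8
gripper_force: 25.0
```

{"fn": "move_arm", "kwargs": {
  "plan": [
    {"x":-3,"y":0,"z":0,"rx":0,"ry":0,"rz":0},
    {"x":-2,"y":0,"z":-1,"rx":0,"ry":0,"rz":0},
    {"x":0,"y":0,"z":0,"rx":0,"ry":0,"rz":0}
  ]
}}

```text
time_s: 14.75
ee_pos: [611.1, -99.8, 62.3]
ee_rot: [180.0, 0.1, -10.9]
force: [-4.1, 0.6, 0.8]
gripper_width: 11.9
gripper_force: 25.0
```

{"fn": "move_arm", "kwargs": {
  "plan": [
    {"x":0,"y":0,"z":0,"rx":0,"ry":0,"rz":0},
    {"x":0,"y":0,"z":0,"rx":0,"ry":0,"rz":0},
    {"x":0,"y":0,"z":0,"rx":0,"ry":0,"rz":0},
    {"x":0,"y":0,"z":0,"rx":0,"ry":0,"rz":0},
    {"x":0,"y":0,"z":-15,"rx":0,"ry":0,"rz":0},
    {"x":0,"y":0,"z":-30,"rx":0,"ry":0,"rz":0},
    {"x":0,"y":0,"z":-35,"rx":0,"ry":0,"rz":0},
    {"x":-10,"y":30,"z":-35,"rx":0,"ry":0,"rz":0},
    {"x":-10,"y":40,"z":-35,"rx":0,"ry":0,"rz":0},
    {"x":0,"y":50,"z":0,"rx":0,"ry":0,"rz":0}
  ],
  "grip": 0.4
}}

```text
time_s: 15.75
ee_pos: [573.3, -211.6, 216.3]
ee_rot: [179.9, -0.6, -10.7]
force: [1.1, 0.4, 0.0]
gripper_width: 36.7
gripper_force: 0.0
```

{"fn": "move_arm", "kwargs": {
  "plan": [
    {"x":0,"y":0,"z":0,"rx":0,"ry":0,"rz":-0.143},
    {"x":0,"y":0,"z":0,"rx":0,"ry":0,"rz":-0.143},
    {"x":0,"y":0,"z":0,"rx":0,"ry":0,"rz":-0.143},
    {"x":0,"y":0,"z":0,"rx":0,"ry":0,"rz":-0.143},
    {"x":0,"y":0,"z":0,"rx":0,"ry":0,"rz":-0.143},
    {"x":0,"y":0,"z":0,"rx":0,"ry":0,"rz":-0.143},
    {"x":0,"y":0,"z":0,"rx":0,"ry":0,"rz":-0.143},
    {"x":0,"y":0,"z":0,"rx":0,"ry":0,"rz":-0.143},
    {"x":0,"y":0,"z":0,"rx":0,"ry":0,"rz":-0.143},
    {"x":0,"y":0,"z":0,"rx":0,"ry":0,"rz":-0.143}
  ]
}}

```text
time_s: 16.75
ee_pos: [571.4, -211.1, 210.4]
ee_rot: [180.0, 0.0, 71.4]
force: [0.1, 0.8, -0.2]
gripper_width: 36.5
gripper_force: 0.0
```

{"fn": "move_arm", "kwargs": {
  "plan": [
    {"x":0,"y":0,"z":0,"rx":0,"ry":0,"rz":-0.141},
    {"x":0,"y":0,"z":0,"rx":0,"ry":0,"rz":0},
    {"x":0,"y":0,"z":0,"rx":0,"ry":0,"rz":0}
  ]
}}

```text
time_s: 17.05
ee_pos: [571.3, -211.1, 210.3]
ee_rot: [180.0, 0.0, 78.9]
force: [-0.4, 0.2, -0.0]
gripper_width: 36.3
gripper_force: 0.0
```

Run:
```python
from h import *
np.set_printoptions(precision=1,suppress=True)
s=state();print(s["ee_pos"],s["ee_rot"],s["gripper_width"])
g=grab_frame("top");f=grab_frame("side")
yaw=np.radians(-10.9);X=np.array([np.cos(yaw),np.sin(yaw)]);Y=np.array([-X[1],X[0]]);O=np.array([605.8,-150.1])
for c,fr in(("side",f),("top",g)):
  P=cloud(fr)
  for l in ("shutter","carrier"):
   for m in masks_of(c,l)[:4]:
    Q=P[m["pixels"]&(P[...,2]>85)&(P[...,2]<110)]
    if len(Q)>4: q=(Q[:,:2]-O)@np.c_[X,Y]; print(c,l,m["p"],len(q),"hi part local mean",q.mean(0),q.min(0),q.max(0),np.percentile(Q[:,2],90))
  for l,h in(("rail_home",40),("mark",48),("pointer",51.5),("shutter_grip",80),("carrier_fin",78),("carrier",40)):
    for d in landmark_of(c,l)[:3]:
      w=(w_plane(fr,*d["point"],h)[:2]-O)@np.c_[X,Y]
      if abs(w).max()<160:print(c,l,round(d["p"],2),np.array(d["point"]),w)
a=cv2.resize(cv2.cvtColor(f["img"],4)[150:250,210:340],None,fx=4,fy=4,interpolation=2)[:600]
b=cv2.resize(cv2.cvtColor(g["img"],4)[130:240,330:400],None,fx=4,fy=4,interpolation=2)
o=np.zeros((440,800,3),np.uint8);o[:400,:520]=a;o[:,520:800]=b;cv2.imwrite("pics/crop3.png",o)
```

```text
[ 571.3 -211.1  210.3] [180.    0.   78.9] 36.34072977017895
side shutter 0.7 38 hi part local mean [ 38.5 -66.3] [ 30.4 -81. ] [ 49.5 -52.8] 98.4894178019491
side carrier 0.73 28 hi part local mean [-7.1 53.3] [-20.8  44.9] [ 7.1 59.8] 96.29551200031436
side rail_home 0.87 [258.  207.8] [50.3 38.5]
side mark 0.43 [297.6 199.6] [ -9.1 -93.9]
side pointer 0.66 [289.5 192.5] [  47.7 -107.3]
side shutter_grip 0.72 [278.3 220.6] [-119.3   93. ]
side shutter_grip 0.65 [279.9 188.9] [ 49.1 -62.4]
side carrier_fin 0.54 [264.1 206. ] [-10.9  60.2]
side carrier 0.59 [255.6 211.6] [34.2 62.1]
top carrier 0.83 29 hi part local mean [-5.5 51.1] [-18.1  45.4] [ 6.4 56.8] 95.79633853017441
top rail_home 0.56 [318.2 178.7] [29.8 42.3]
top carrier_fin 0.84 [312.7 187.3] [-11.8  55.7]
```

View pics/crop3.png

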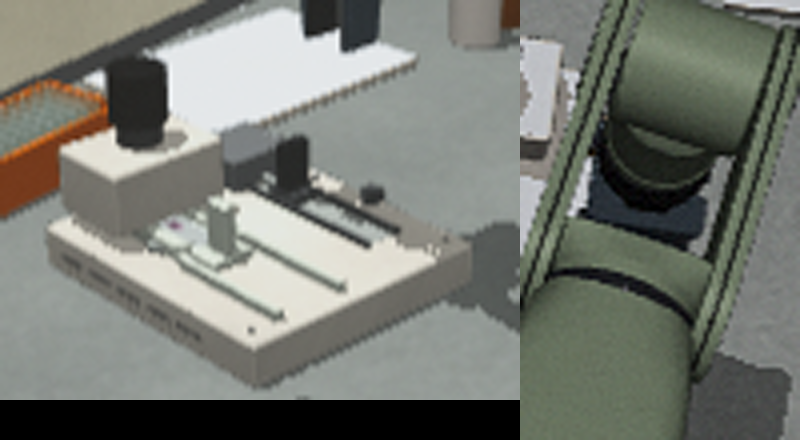

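The left crop shows the carrier home with its fin at (225,225), the shutter still shut with its handle at (290,165), and the mark at (372,192). Now I measure the pull distance from the earlier clear top picture, using sub-pixel centroids.

```bash
cat > mk.py <<'E'
from h import *
yaw=np.radians(-10.9);X=np.array([np.cos(yaw),np.sin(yaw)]);Y=np.array([-X[1],X[0]]);O=np.array([605.8,-150.1])
def toimg(f,xy,z): return proj(f,np.r_[O+xy[0]*X+xy[1]*Y,z])
def profile(f,gray,h,y0,y1,xs):
    ys=np.arange(y0,y1,1.0); out=[]
    for x in xs:
        pts=np.array([toimg(f,(x,y),h) for y in ys],np.float32)
        out.append(cv2.remap(gray,pts[:,0:1],pts[:,1:2],cv2.INTER_LINEAR).mean())
    return np.array(out)
E
python3 - <<'E'
from mk import *
np.set_printoptions(precision=0,suppress=True,linewidth=200)
xs=np.arange(-60,60,2.)
s=grab_frame("side"); g=grab_frame("top")
G=cv2.cvtColor(cv2.imread("pics/t1.png"),6).astype(np.float32)
for n,f,im in(("top",g,G),("side",s,cv2.cvtColor(s["img"],7).astype(np.float32))):
    for l,h,a,b in(("mark",50,-122,-108),("marktip",48,-110,-104),("pointer",51.5,-101,-90)):
        print(n,l);print(np.c_[xs,profile(f,im,h,a,b,xs)].T)
E
```

```text
top mark
[[-60. -58. -56. -54. -52. -50. -48. -46. -44. -42. -40. -38. -36. -34. -32. -30. -28. -26. -24. -22. -20. -18. -16. -14. -12. -10.  -8.  -6.  -4.  -2.   0.   2.   4.   6.   8.  10.  12.  14.  16.
   18.  20.  22.  24.  26.  28.  30.  32.  34.  36.  38.  40.  42.  44.  46.  48.  50.  52.  54.  56.  58.]
 [181. 181. 179. 178. 179. 178. 179. 179. 180. 181. 181. 181. 182. 180. 180. 179. 180. 171. 119.  64.  35.  45.  56.  59.  59.  58.  56.  67.  94. 127. 173. 180. 178. 180. 182. 182. 182. 182. 180.
  179. 179. 178. 176. 176. 176. 176. 177. 179. 181. 182. 181. 180. 179. 177. 176. 176. 175. 176. 176. 175.]]
top marktip
[[-60. -58. -56. -54. -52. -50. -48. -46. -44. -42. -40. -38. -36. -34. -32. -30. -28. -26. -24. -22. -20. -18. -16. -14. -12. -10.  -8.  -6.  -4.  -2.   0.   2.   4.   6.   8.  10.  12.  14.  16.
   18.  20.  22.  24.  26.  28.  30.  32.  34.  36.  38.  40.  42.  44.  46.  48.  50.  52.  54.  56.  58.]
 [184. 184. 184. 184. 184. 183. 183. 183. 182. 183. 184. 185. 185. 184. 185. 186. 186. 187. 187. 163. 129.  97.  63.  43.  66.  87. 115. 139. 172. 180. 186. 184. 1
[... 1934 characters left out ...]
206. 207. 204. 202. 201. 204. 206. 203. 192. 175. 163. 166. 178. 183. 181.]]
side pointer
[[-60. -58. -56. -54. -52. -50. -48. -46. -44. -42. -40. -38. -36. -34. -32. -30. -28. -26. -24. -22. -20. -18. -16. -14. -12. -10.  -8.  -6.  -4.  -2.   0.   2.   4.   6.   8.  10.  12.  14.  16.
   18.  20.  22.  24.  26.  28.  30.  32.  34.  36.  38.  40.  42.  44.  46.  48.  50.  52.  54.  56.  58.]
 [137. 137. 137. 138. 140. 140. 139. 138. 139. 138. 134. 123. 111.  99.  88.  77.  68.  65.  71.  86. 102. 114. 119. 123. 130. 136. 138. 138. 138. 139. 140. 140. 141. 144. 155. 172. 189. 205. 216.
  220. 220. 220. 220. 219. 216. 215. 212. 206. 193. 172. 147. 132. 134. 140. 139. 125. 104.  81.  61.  47.]]
```

Run:
```python
from mk import *
np.set_printoptions(precision=1,suppress=True)
f=grab_frame("side");P=cloud(f)
q=np.dstack([(P[...,:2]-O)@np.c_[X,Y],P[...,2]]).reshape(-1,3)
B=q[(q[:,0]>52)&(q[:,0]<130)&(q[:,1]<-35)&(q[:,1]>-115)&(q[:,2]>50)&(q[:,2]<120)]
print(len(B),np.percentile(B,[1,5,50,95,99],axis=0))
g=grab_frame("top")
for p in((350,166.7),(361,167.7)):
    for h in (72,): print((w_plane(g,*p,h)[:2]-O)@np.c_[X,Y])
R=np.array(state()["ee_pos"]);y=np.radians(78.9);d=np.r_[O+40*X-70*Y,63]-R;print("tool shift",d[0]*np.cos(y)+d[1]*np.sin(y),d[0]*np.sin(y)-d[1]*np.cos(y),-d[2])
```

```text
156 [[  62.5 -101.    50.3]
 [  79.6  -95.5   52. ]
 [  88.   -64.9   71.3]
 [ 123.6  -37.5   75.7]
 [ 128.2  -35.6   77. ]]
[ 75.8 -52.3]
[ 78.  -87.5]
tool shift -3.332558889154111 62.498714469383174 147.30759362563515
```

{"fn": "move_arm", "kwargs": {
  "plan": [
    {"x":-1.3,"y":21,"z":0,"rx":0,"ry":0,"rz":0},
    {"x":-1,"y":21,"z":0,"rx":0,"ry":0,"rz":0},
    {"x":-1,"y":20.5,"z":0,"rx":0,"ry":0,"rz":0},
    {"x":0,"y":0,"z":30,"rx":0,"ry":0,"rz":0},
    {"x":0,"y":0,"z":30,"rx":0,"ry":0,"rz":0},
    {"x":0,"y":0,"z":25,"rx":0,"ry":0,"rz":0},
    {"x":0,"y":0,"z":10,"rx":0,"ry":0,"rz":0},
    {"x":0,"y":0,"z":0,"rx":0,"ry":0,"rz":0},
    {"x":0,"y":0,"z":0,"rx":0,"ry":0,"rz":0}
  ],
  "grip": 0.33
}}

```text
time_s: 19.05
ee_pos: [632.7, -226.4, 116.5]
ee_rot: [179.9, 0.0, 79.1]
force: [-0.0, 0.4, 0.0]
gripper_width: 29.8
gripper_force: 0.0
```

{"fn": "move_arm", "kwargs": {
  "plan": [
    {"x":0,"y":0,"z":10,"rx":0,"ry":0,"rz":0},
    {"x":0,"y":0,"z":8,"rx":0,"ry":0,"rz":0},
    {"x":0,"y":0,"z":0,"rx":0,"ry":0,"rz":0},
    {"x":0,"y":0,"z":0,"rx":0,"ry":0,"rz":0}
  ]
}}

```text
time_s: 19.45
ee_pos: [631.8, -226.1, 97.2]
ee_rot: [-180.0, 0.0, 79.1]
force: [-0.5, -0.5, 0.4]
gripper_width: 30.1
gripper_force: 0.0
```

{"fn": "move_arm", "kwargs": {
  "plan": [
    {"x":0,"y":0,"z":5,"rx":0,"ry":0,"rz":0},
    {"x":0,"y":0,"z":5,"rx":0,"ry":0,"rz":0},
    {"x":0,"y":0,"z":5,"rx":0,"ry":0,"rz":0},
    {"x":0,"y":0,"z":0,"rx":0,"ry":0,"rz":0}
  ]
}}

```text
time_s: 19.85
ee_pos: [631.3, -225.9, 81.2]
ee_rot: [-179.9, -0.0, 79.1]
force: [-0.4, -0.3, -0.6]
gripper_width: 30.2
gripper_force: 0.0
```

{"fn": "move_arm", "kwargs": {
  "plan": [
    {"x":0,"y":0,"z":6,"rx":0,"ry":0,"rz":0},
    {"x":0,"y":0,"z":6,"rx":0,"ry":0,"rz":0},
    {"x":0,"y":0,"z":6,"rx":0,"ry":0,"rz":0},
    {"x":0,"y":0,"z":0,"rx":0,"ry":0,"rz":0}
  ]
}}

```text
time_s: 20.25
ee_pos: [631.2, -225.8, 62.9]
ee_rot: [-179.9, -0.0, 79.1]
force: [-0.1, 0.4, -0.1]
gripper_width: 29.9
gripper_force: 0.0
```

{"fn": "move_arm", "kwargs": {
  "plan": [
    {"x":0,"y":0,"z":0,"rx":0,"ry":0,"rz":0},
    {"x":0,"y":0,"z":0,"rx":0,"ry":0,"rz":0},
    {"x":0,"y":0,"z":0,"rx":0,"ry":0,"rz":0},
    {"x":0,"y":0,"z":0,"rx":0,"ry":0,"rz":0},
    {"x":0,"y":0,"z":0,"rx":0,"ry":0,"rz":0}
  ],
  "grip": 0,
  "squeeze": 35
}}

```text
time_s: 20.75
ee_pos: [632.8, -226.4, 64.6]
ee_rot: [179.9, 0.0, 79.1]
force: [3.6, -0.6, -2.0]
gripper_width: 13.8
gripper_force: 35.0
```

Gripped on the handle (13.8 mm). Now I pull.

{"fn": "move_arm", "kwargs": {
  "plan": [
    {"x":0,"y":-4,"z":0,"rx":0,"ry":0,"rz":0},
    {"x":0,"y":-5,"z":0,"rx":0,"ry":0,"rz":0},
    {"x":0,"y":-5,"z":0,"rx":0,"ry":0,"rz":0},
    {"x":0,"y":-5,"z":0,"rx":0,"ry":0,"rz":0},
    {"x":0,"y":-5,"z":0,"rx":0,"ry":0,"rz":0}
  ]
}}

```text
time_s: 21.25
ee_pos: [609.7, -222.0, 64.6]
ee_rot: [179.8, 0.0, 79.1]
force: [6.8, -2.0, -4.4]
gripper_width: 13.7
gripper_force: 35.0
```

{"fn": "move_arm", "kwargs": {
  "plan": [
    {"x":0,"y":-5,"z":0,"rx":0,"ry":0,"rz":0},
    {"x":0,"y":-5,"z":0,"rx":0,"ry":0,"rz":0},
    {"x":0,"y":-5,"z":0,"rx":0,"ry":0,"rz":0},
    {"x":0,"y":-5,"z":0,"rx":0,"ry":0,"rz":0},
    {"x":0,"y":-5,"z":0,"rx":0,"ry":0,"rz":0},
    {"x":0,"y":-3,"z":0,"rx":0,"ry":0,"rz":0},
    {"x":0,"y":0,"z":0,"rx":0,"ry":0,"rz":0},
    {"x":0,"y":0,"z":0,"rx":0,"ry":0,"rz":0}
  ]
}}

```text
time_s: 22.05
ee_pos: [583.2, -217.0, 64.6]
ee_rot: [179.7, 0.0, 79.1]
force: [9.2, -2.5, -5.5]
gripper_width: 13.7
gripper_force: 35.0
```

Run:
```python
from mk import *
np.set_printoptions(precision=1,suppress=True,linewidth=200)
s=state();p=np.array(s["ee_pos"]);print("tcp local",(p[:2]-O)@np.c_[X,Y],p[2],s["gripper_width"])
f=grab_frame("side");g=grab_frame("top")
for c,fr in(("side",f),("top",g)):
  for l,h in(("mark",48),("pointer",51.5),("shutter_grip",80),("carrier_fin",78)):
    for d in landmark_of(c,l)[:2]: 
      w=(w_plane(fr,*d["point"],h)[:2]-O)@np.c_[X,Y]
      if abs(w).max()<160:print(c,l,round(d["p"],2),np.array(d["point"]),w)
a=cv2.resize(cv2.cvtColor(f["img"],4)[170:230,260:325],None,fx=6,fy=6,interpolation=2)
b=cv2.resize(cv2.cvtColor(g["img"],4)[165:225,335:400],None,fx=6,fy=6,interpolation=2)
cv2.imwrite("pics/crop4.png",np.hstack([a,b]))
```

```text
tcp local [ -9.5 -70. ] 64.59170612700505 13.694121989348778
side mark 0.59 [293.1 202.8] [-16.4 -65.4]
side mark 0.51 [289.6 195. ] [ 37.5 -98.4]
side pointer 0.46 [299.4 196.2] [   1.1 -112.5]
side shutter_grip 0.63 [291.1 197.1] [-26.3 -46.9]
side carrier_fin 0.79 [264.2 209.7] [-31.2  76.6]
top carrier_fin 0.66 [314.5 188.3] [-14.2  49.6]
```

View pics/crop4.png

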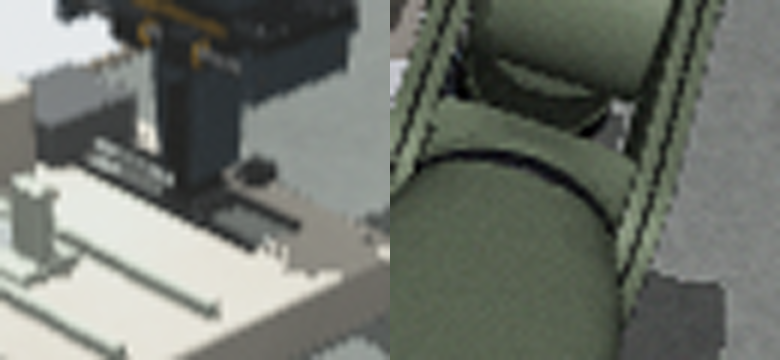

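The side crop shows the fingers holding the handle near (190,180), the mark block at (258,170), and the carrier fin undisturbed at (35,220). The arm hides the top view. The measured travel is 50.4 of about 52.5 mm, so I pull 2 mm more.

{"fn": "move_arm", "kwargs": {
  "plan": [
    {"x":0,"y":-1,"z":0,"rx":0,"ry":0,"rz":0},
    {"x":0,"y":-1.1,"z":0,"rx":0,"ry":0,"rz":0},
    {"x":0,"y":0,"z":0,"rx":0,"ry":0,"rz":0},
    {"x":0,"y":0,"z":0,"rx":0,"ry":0,"rz":0},
    {"x":0,"y":0,"z":0,"rx":0,"ry":0,"rz":0}
  ]
}}

```text
time_s: 23.05
ee_pos: [581.4, -216.7, 64.6]
ee_rot: [179.7, 0.0, 79.1]
force: [9.7, -2.7, -7.4]
gripper_width: 13.8
gripper_force: 35.0
```

Run:
```python
from mk import *
np.set_printoptions(precision=1,suppress=True,linewidth=200)
s=state();p=np.array(s["ee_pos"]);print("tcp local",(p[:2]-O)@np.c_[X,Y],p[2],s["gripper_width"],s["force"])
fs=[grab_frame("side") for _ in range(6)];f=fs[0]
im=np.mean([x["img"] for x in fs],0).astype(np.uint8);im=cv2.cvtColor(im,4)
c0,r0,k=280,180,16
a=cv2.resize(im[r0:r0+35,c0:c0+45],None,fx=k,fy=k,interpolation=2)
pt=lambda xy,z:tuple(int(k*(q+.5-o)) for q,o in zip(toimg(f,xy,z),(c0,r0)))
for x in(-20,-12.5,-5): cv2.line(a,pt((x,-88),51.5),pt((x,-102),51.5),(0,0,255) if x==-12.5 else (0,255,255),1)
cv2.line(a,pt((-12.5,-106),52),pt((-12.5,-122),52),(0,255,0),1)
cv2.imwrite("pics/crop5.png",a)
```

```text
tcp local [-11.4 -70. ] 64.62964034119567 13.809171948835562 [ 9.7 -2.7 -7.4]
```

View pics/crop5.png

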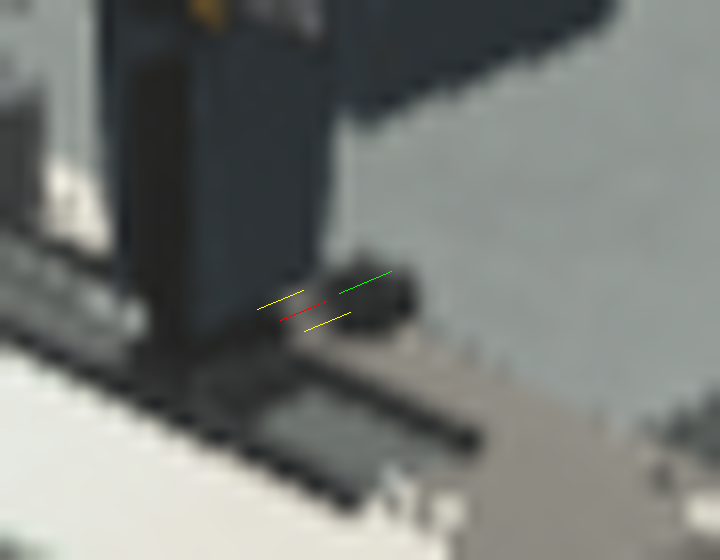

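The mark agrees with local x of about -12.5. The handle has travelled 52.3 mm, and the 10 N spring force fits about 51 mm, so the pointer is near -12.2. The carrier is home and released, so I hand in while still holding.

```bash
python3 -c "
from workcell import *
print(state()['gripper_force']);print(job_done())"
```

```text
35.00074803829193
the job is handed in; nothing more can be done
None
```

The job is handed in: the carrier is fully home on the rail, and the gripper is holding the shutter handle with its pointer at the mark (estimated within about 1 mm, since the arm hid the top camera's view of it), but the hand-in call returned no verdict.

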